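# Open the belt tensioner and hold its arm back past the click

### The job

The tub-shaped belt tensioner housing on the bench has a loose plywood lid: tip the lid up by the grip block at its motor end, with the opposite edge still resting on the rim, then lift it off and lay it flat, right side up, in the middle of the grey felt mat. Then push the sprung tensioner arm inside the tub back by its square lug, towards the motor end, until it has clicked past the pawl and stands clear of it but not yet against its end stop, and finish while still holding it there with the gripper, pushed back, so that it cannot settle back onto the pawl. Leave everything else on the bench as it is.

Things in the scene. Friction and masses are not known exactly. Their poses are not given: they have to be found in the camera images.
- housing: fixed open-topped grey steel tub 200 x 160 mm (x, y), 75 mm high, walls 5 mm. Origin: centre of its underside, on the bench. Own +x points away from the robot (within 0.35 rad) to the end that carries the motor, a dark finned cylinder along x, 68 mm across, to 205 mm from the origin. It stands on the left or right half of the bench, the mat on the other.
- tub_floor (a point): middle of the tub's floor, 5 mm over the bench, axes as the housing's. In the tub stand a fixed aluminium roller, 32 mm across, 59 mm high, at own (-70, -52) mm, and the sprung tensioner arm; the rest is empty.
- pawl_guide (a point): top, 51 mm over the bench, of the small dark block outside the tub's +y wall that guides the brass pawl, whose nose shows inside the wall. The block reaches 105 mm from the housing's origin in y.
- lid: loose plywood lid, about 0.22 kg, panel 206 x 166 x 9 mm; battens below, 8 mm deep, drop into the tub with about 4 mm play. Origin: centre of the battens' underside; panel underside at 8 mm, top at 17 mm; z up, axes as the housing's at the start. At the start the panel rests on the rim, origin 67 mm over the bench, centred on the housing; laid on the mat its origin is 4 mm over the bench.
- lid_grip (a point): point in the wooden grip block on top of the lid near its +x (motor end) edge. The block is 22 mm (x) by 26 mm (y), rises 36 mm from the panel's top and is centred 78 mm from the lid's centre in x, 0 in y; this point is 28 mm over the panel's top, 8 mm below the block's top. Grip it across y. Axes as the lid's.
- lid_near (a point): middle of the lid's -x edge (100 mm from its centre), on the underside of the panel: the edge opposite the grip block, on which the lid is tipped.
- rim_near (a point): middle of the top of the tub's -x wall, outer side (100 mm from the housing's origin, 75 mm high): the rim on which the lid's opposite edge rests while it is tipped.
- mat: grey felt mat, 260 x 220 mm (x, y), 4 mm thick, fixed. Origin: centre of its underside.
- tensioner (a joint): angle of the sprung arm (rad): 0 at rest, grows as it is pushed towards the motor end; end stop 0.72. Force at the lug: about 4 N at 0, 9 N at 0.6. From 0.35 to 0.41 its tooth rides over the sprung pawl: the force rises to 13 to 16 N, then drops to about 6 N, the click. Tooth clear of the pawl from 0.46 on. Let go after the click, it falls back against the pawl at about 0.43.
- pivot (a point): the arm's upright pivot axis, at rim height (75 mm over the bench), at own (30, -50) mm of the housing. At rest the arm leans 0.3 rad from the housing's +y towards its -x. Beyond the lug it carries a rubber idler roller 26 mm across, top 60 mm over the bench, 87 mm from the pivot.
- push_face (a point): centre of the face to push on the arm's square aluminium lug: 28 mm wide, from 18 to 62 mm over the bench, this point at 45 mm. It lies 54 mm along the arm from the pivot and 20 mm to its -x side. Site x is the direction to push and turns with the arm, y runs to the arm's free end. At rest the face is 5 mm on the -x side of the housing's centre, with 85 mm free before it.
- screwdriver: screwdriver, 200 mm, black handle, lying between the housing and the mat; origin in mid-tool underside; leave it alone
- ear_defenders: black ear defenders lying at the back of the bench, about 70 mm high; origin under the two cups; leave it alone
- tape_roll: black ring of tape, 64 mm across, 25 mm high, on the right side; origin centre of underside; leave it alone
- glue_bottle: white glue bottle, 60 mm across, 150 mm high, on the left side; origin centre of underside; leave it alone
- offcut: loose wooden offcut 160 x 45 x 40 mm on the left side; origin centre of underside; leave it alone
- hammer: hammer, 260 mm long, lying on the right side; origin on its underside; leave it alone

How it is judged:
On the way, in this order (a step that is already met when the one before it is completed fails the run):
1. the lid is tipped up at its grip-block end by at least 0.12 rad with its opposite edge still on (within 25 mm of) the rim (angle between lid's own z axis and vertical above 0.12 rad and distance between lid_near and rim_near below 0.025 m and z of lid_grip in the frame of rim_near above 0.045 m), for 0.1 s.
2. the lid lies flat and released on the mat, within 60 mm of its middle (horizontal distance between lid and mat below 0.06 m and height (world z) of lid below 0.012 m and angle between lid's own z axis and vertical below 0.06 rad and linear speed of lid below 0.03 m/s and contact force between the fingers and lid below 0.05 N), for 0.2 s.
3. the tensioner arm is pushed past the click, clear of the pawl, by the fingers (value of joint tensioner above 0.46 rad and contact force between the fingers and tensioner above 3 N), for 0.2 s.
At the end, for the whole second after the job is handed in: The fingers press on the tensioner arm with more than 3 N and keep it still between 0.46 rad (past the click, clear of the pawl) and 0.69 rad (short of the end stop at 0.72); the lid lies flat and untouched on the mat, right side up, its centre within 60 mm of the mat's (all of step 2 and all of step 3 and value of joint tensioner below 0.69 rad and velocity of joint tensioner below 0.1 rad/s); the arm keeps its last pose, push and grip.
It fails at once if another thing on the bench is moved by more than 30 mm (distance of any of screwdriver, ear_defenders, tape_roll, glue_bottle, offcut, hammer from where it was at the start of the episode above 0.03 m).
It also fails if it takes over 58 s, if anything falls off the work surface, if the arm or the gripper's body presses on something with over 40 N, if the wrist force passes 120 N, or if a joint passes its speed limit or range.

### The arm

A 6-joint arm with a two-finger parallel gripper is mounted at the origin on the work surface. World frame = base frame: x ahead of the robot, y to its left, z up, the work surface at z = 0. Lengths are in m, angles in rad, forces in N, time in s.
With the tool pointing down it reaches from about 0.25 to 0.775 m from the base axis. Payload 4 kg.
Tool frame: the origin (TCP) lies on the centre line of the jaws, within the pads' length; the fingertips stand 19 mm ahead of it and the grasp point (between the pads) is the TCP (env.tip_reach is the distance from the TCP to the fingertips, in m); x points along the fingers, z is the direction in which the jaws open and shut, and the axes are right-handed (so a half turn about x gives the same grasp; the last joint's range is limited). The gripper opens to 94 mm and grips with 3 to 60 N. Pads are 16 mm wide; open, the fingers measure 119 mm over their backs; the gripper's body (75 mm by 177 mm) begins 78 mm behind the grasp point.
Start: joints at [1.193, 0.087, 1.371, -0, 1.684, -0.103], TCP at [0.149, 0.529, 0.196] pointing down, gripper open.
Joint ranges: [-3.1, 3.1], [-0.76, 2.03], [0.27, 2.55], [-1.08, 4.22], [0.17, 2.65], [-2.57, 2.57]. Speed limits (rad/s): [2.79, 2.79, 3.14, 3.14, 3.14, 3.14].

### API

Orientations are given as [roll, pitch, yaw] about the fixed x, y, z axes, in that order (R = Rz(yaw) Ry(pitch) Rx(roll)).
In Python, from workcell import telemetry, grab_frame, calibration, job, search_frame, env gives the robot as it stands.
- The arm moves only by the tool carry_out, never from a script. Its argument "commands" is a list that holds one entry, the list of rows, each a list of 7 numbers: the turn, a rotation vector about the world's x, y, z each as a share of 0.15 rad, from -1 to 1, then the shift along the world's x, y, z each as a share of 4 cm, from -1 to 1, then the opening, from -1 (shut) to 1 (fully open). In form: [[[rx, ry, rz, dx, dy, dz, grip], ...]]. A call has 1 to 5 rows; each row shifts and turns the commanded pose from where the row before left it; what a row does not reach is not made up. A row lasts 1/8 s, in which the tool goes at most 62.5 mm and 10.7 degrees, less where a joint would pass 70% of its speed; a pose out of reach is approached as far as the arm can. A call with a number of a shift or a turn outside -1 to 1 is refused whole. A call with a gripper value outside its range is refused whole. The fingers move at their own pace and stop on an object; "grip_force" is the grip in N (left out, the last holds). Time passes only in rows, so rows that do not move let the fingers close. It gives the time, the measured TCP pose, the force and the opening at its end, in the units of the state.
- telemetry.observe(): the state, without advancing time (a new reading comes with each control period).
- grab_frame(name): name is "scene" or "top"; returns the picture (480x640x3 uint8, red, green, blue); there is no depth.
- calibration(name): a dict with "fovy" (degrees; the focal length in pixels is half the picture's height over the tangent of half this angle, whatever the lens; pixels are square), "cx", "cy" (the principal point, pixels), "k1" (the pictures are not rectified: a ray, as slopes to the right and down, at radius r is drawn at 1 + k1 r^2 times it, then the intrinsics apply), "T" (4x4, takes a point from camera to world coordinates). Camera axes: x right, y up, looking along -z (the intrinsics and any distortion apply to the point x, -y, -z); pixel columns grow to the right and rows downward; lengths in m; the calibration is good to about 2 mm. A picture is of the moment at which its call begins. calibration takes no time and is no camera call.
- job.sign_off(): hands the job in, once; it reports no verdict.
Trained networks look in the newest picture that a camera, given by its name, has taken for a name from the list of things; names that differ only in an ending like _2 or _b are one class to them, and where a whole thing is asked for, a point or a joint stands for the part that bears it (a point fixed in the world has none). Each returns a list of dicts, best first, with "p" (0 to 1); they miss things now and then, are a little off and sometimes report something else, mostly with a low value. They report only what shows in the picture. A call takes as long as a camera call.
- search_frame(camera, label): "bbox" ([left, top, right, bottom] in pixels, round what is visible of it).
The state is a dict: "clock": time; "joint_positions": joint angles; "qd": joint speeds; "effort": joint torques, N m; "tool_pos": TCP position; "orientation": TCP orientation; "ft_force": force on the tool from outside, world axes, zero at the start; "moment": the same for the moment, N m; "gripper_width": finger opening in m.
Only numpy, scipy, OpenCV 4.12 (cv2) and the standard library are available. Lean on these libraries where they do the work, as an engineer would, in place of code of your own. Each camera call takes 0.05 s, during which the arm holds its last target.

## Working session

There is one attempt and no reset: what is moved stays moved. The work goes in short steps, Python scripts to look and compute and a tool call to move; the robot and the scene stay as the last step left them, time stands still between calls to the robot, and variables do not carry over. Pictures are saved under pics/ and viewed, and the job is handed in when it is done.

Besides the shell and the picture viewer there is one more tool, called after ">>>" as name(argument=value, ...), one argument or row to a line, values as JSON. carry_out: Moves the arm, as the interface text tells. Its arguments: {"type":"object","properties":{"commands":{"type":"array","items":{"type":"array","items":{"type":"array","items":{"type":"number","minimum":-1,"maximum":1}}}},"grip_force":{"type":"number"}},"required":["commands"]}

```bash
ls; mkdir -p pics; python3 - <<'E'
from workcell import telemetry, grab_frame, calibration, search_frame, env
import cv2,numpy as np
print(telemetry.observe(), env.tip_reach)
for n in ("scene","top"):
    im=grab_frame(n); cv2.imwrite(f"pics/{n}0.png",im[:,:,::-1])
    print(calibration(n))
for l in ("housing","lid","lid_grip","mat","pawl_guide","screwdriver"):
    print(l,search_frame("top",l)[:2])
E
```

```text
pics
{'clock': 0.0, 'joint_positions': array([ 1.19291780e+00,  8.79744605e-02,  1.37221818e+00, -6.14238631e-06,
        1.68357065e+00, -1.03100870e-01]), 'qd': array([-0.00020417,  0.00125062, -0.00145711, -0.00072176, -0.00014278,
        0.00034533]), 'effort': array([ 7.59980994e-04, -3.40200770e+01, -3.02417922e+01,  7.18299346e-02,
        3.33333551e-02, -1.65142906e-04]), 'tool_pos': array([0.14903673, 0.52885262, 0.19471185]), 'orientation': array([ 3.04130426,  1.56862569, -1.94586307]), 'ft_force': array([-1.01126598,  0.30991063,  0.20161954]), 'moment': array([-0.0014271 , -0.01486248,  0.01203356]), 'gripper_width': 0.09403320439422758} 0.019
{'fovy': 48.34912756938408, 'cx': 321.34023551358507, 'cy': 242.62728138180276, 'k1': -0.004541136854981605, 'T': array([[ 0.45066347, -0.58993873,  0.66998115,  1.347741  ],
       [ 0.89263804,  0.28940557, -0.34560345, -0.40118129],
       [ 0.00998858,  0.75380151,  0.65702627,  0.88398727],
       [ 0.        ,  0.        ,  0.        ,  1.        ]])}
{'fovy': 57.825675190021656, 'cx': 319.89933854004784, 'cy': 237.5155186813413, 'k1': -0.08150366466476687, 'T': array([[ 1.58478385e-02,  9.84506873e-01, -1.74628357e-01,
         3.12438300e-01],
       [-9.99873892e-01,  1.54255671e-02, -3.77523491e-03,
        -1.66163144e-02],
       [-1.02300326e-03,  1.74666165e-01,  9.84627180e-01,
         1.28673824e+00],
       [ 0.00000000e+00,  0.00000000e+00,  0.00000000e+00,
         1.00000000e+00]])}
housing [{'bbox': [355.0, 170.4, 415.5, 273.9], 'p': 0.78}, {'bbox': [149.5, 200.5, 177.9, 222.2], 'p': 0.44}]
lid [{'bbox': [358.6, 196.6, 425.5, 273.9], 'p': 0.71}]
lid_grip [{'bbox': [361.8, 192.8, 430.1, 272.8], 'p': 0.75}]
mat [{'bbox': [212.6, 214.3, 288.0, 305.7], 'p': 0.56}]
pawl_guide [{'bbox': [353.4, 171.9, 398.0, 270.7], 'p': 0.69}]
screwdriver [{'bbox': [307.9, 229.9, 319.3, 296.4], 'p': 0.6}]
```

View pics/top0.png

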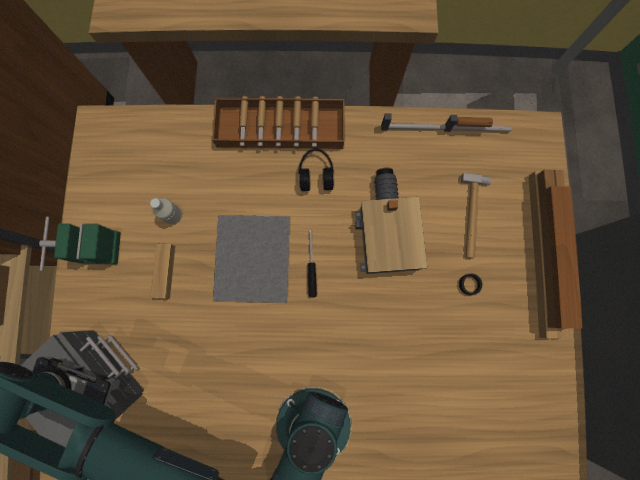

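View pics/scene0.png

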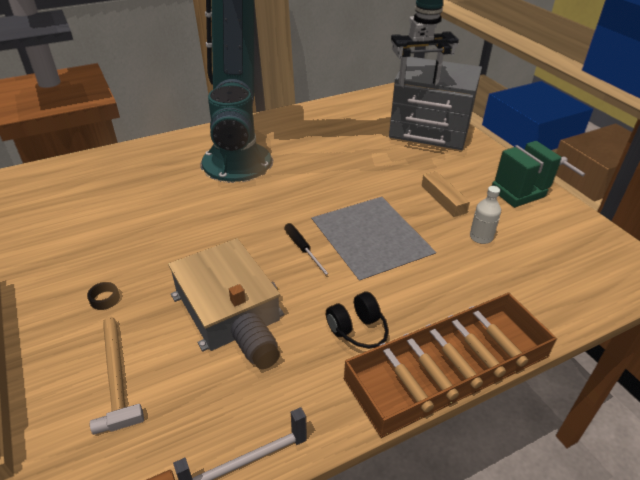

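```bash
python3 - <<'E'
import cv2
im=cv2.imread("pics/top0.png"); cv2.imwrite("pics/top0z.png",cv2.resize(im[160:320,200:440],None,fx=3.3,fy=3.3,interpolation=cv2.INTER_CUBIC))
E
```

```text
(no output)
```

View pics/top0z.png

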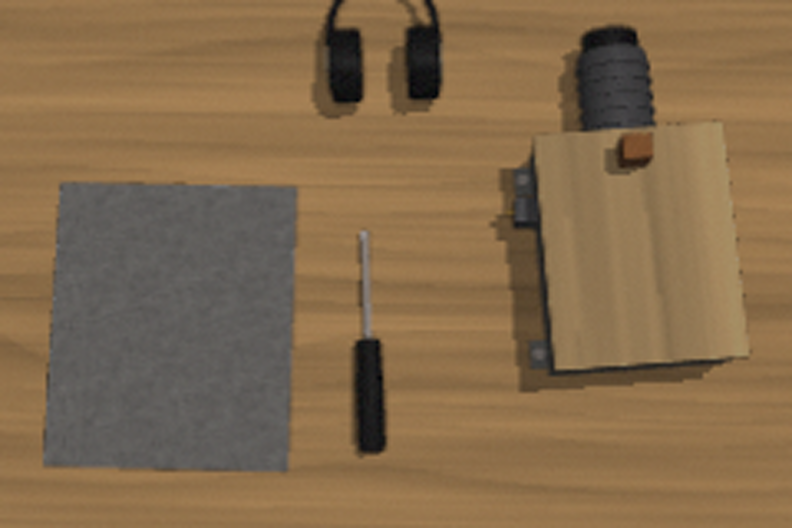

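The top view shows the housing on the right (y<0), with lid corners in the full image at about (363,201), (419,197), (427,268) and (368,273). The mat is on the left, about (218,215) to (288,302). I'll zoom the scene view to get a second set of corners.

```bash
python3 - <<'E'
import cv2
im=cv2.imread("pics/scene0.png"); cv2.imwrite("pics/scene0z.png",cv2.resize(im[180:380,160:440],None,fx=2.8,fy=2.8,interpolation=cv2.INTER_CUBIC))
E
```

```text
(no output)
```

View pics/scene0z.png

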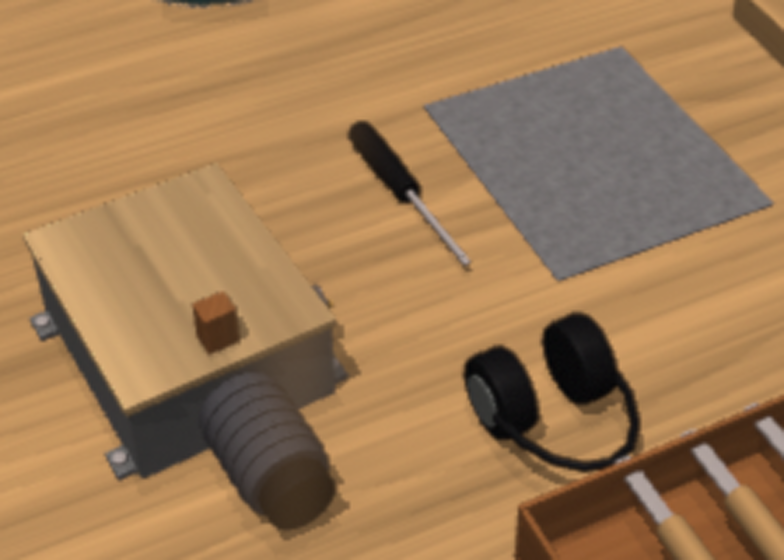

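```bash
cat > h.py <<'E'
import numpy as np, cv2
from workcell import telemetry, grab_frame, calibration, job, search_frame, env
from scipy.optimize import least_squares
from scipy.spatial.transform import Rotation as R
def proj(n,P):
    c=calibration(n); T=np.array(c["T"]); f=240/np.tan(np.radians(c["fovy"])/2)
    p=(np.atleast_2d(P)-T[:3,3])@T[:3,:3]
    s=np.c_[p[:,0]/-p[:,2], -p[:,1]/-p[:,2]]
    r2=(s**2).sum(1,keepdims=True); s=s*(1+c["k1"]*r2)
    return s*f+[c["cx"],c["cy"]]
def unz(pts,s,ox,oy): return (np.array(pts,float)+.5)/s-.5+[ox,oy]
def rect(L,W,z,x,y,yaw):
    c=np.array([[1,1],[1,-1],[-1,-1],[-1,1]])*[L/2,W/2]
    co,si=np.cos(yaw),np.sin(yaw)
    return np.c_[c@np.array([[co,si],[-si,co]])+[x,y],np.full(4,z)]
def fit(L,W,z,obs,x0):
    def f(p): return np.concatenate([(proj(n,rect(L,W,z,*p))-o).ravel() for n,o in obs.items()])
    r=least_squares(f,x0); return r.x,np.abs(r.fun).max(),r.fun
def pose():
    o=telemetry.observe(); return o
E
python3 - <<'E'
from h import *
np.set_printoptions(precision=4,suppress=True)
t=lambda p:unz(p,3.3,200,160); s=lambda p:unz(p,2.8,160,180)
lid_t=t([(537,137),(722,122),(748,357),(553,372)])
lid_s=s([(338,321),(128,411),(25,236),(217,163)])
mat_t=t([(61,182),(298,186),(289,470),(44,466)])
mat_s=s([(772,206),(558,279),(424,106),(622,46)])
for nm,L,W,z,a,b,x0 in (("lid",.206,.166,.084,lid_t,lid_s,(.4,-.13,.1)),("mat",.26,.22,.004,mat_t,mat_s,(.4,.13,0))):
    for o in ({"top":a,"scene":b},{"top":a},{"scene":b}):
        r=fit(L,W,z,o,x0); print(nm,list(o),r[0],r[1])
    print(r[2])
o=telemetry.observe()
M=R.from_euler('xyz',o["orientation"]).as_matrix(); print(M,o["clock"])
E
```

```text
lid ['top', 'scene'] [ 0.5412 -0.2191  0.0874] 1.4836370241892496
lid ['top'] [ 0.5392 -0.22    0.0824] 1.010896102304173
lid ['scene'] [ 0.5431 -0.2189  0.0904] 0.646511489859904
[ 0.4925 -0.4241 -0.3129  0.2213 -0.6465 -0.0827  0.507   0.1294]
mat ['top', 'scene'] [ 0.4764  0.1905 -0.0068] 1.0337557483393027
mat ['top'] [ 0.4756  0.1899 -0.002 ] 0.399123875401699
mat ['scene'] [ 0.4773  0.1908 -0.0119] 1.1014589314441423
[ 1.1015 -0.6304 -0.6521  0.6557 -0.5505 -0.4102  0.1197  0.0132]
[[-0.0001 -0.9625  0.2713]
 [-0.0002  0.2713  0.9625]
 [-1.      0.     -0.0002]] 0.4
```

Joint fit: the housing is at (0.541, -0.219) with yaw 0.087, and the mat at (0.476, 0.190) with yaw about 0. The grip point is therefore at about (0.619, -0.212, 0.112). I'm moving above it now.

>>> carry_out(
  commands=[
    [[0,0,0.5,0.5,-0.75,0.5,1],[0,0,0.5,0.5,-0.75,0.5,1],[0,0,0.5,0.5,-0.75,0,1],[0,0,0.5,0.5,-0.75,0,1],[0,0,0.4,0.5,-0.75,0,1]],
  ],
  grip_force=60,
)

```text
clock: 1.02
tool_pos: [0.2498, 0.3784, 0.2361]
orientation: [-0.89, 1.57, 0.768]
ft_force: [0.2, 0.2, 0.4]
gripper_width: 0.0941
```

>>> carry_out(
  commands=[
    [[0,0,0,0.5,-0.75,0,1],[0,0,0,0.5,-0.75,0,1],[0,0,0,0.5,-0.75,0,1],[0,0,0,0.5,-0.75,0,1],[0,0,0,0.5,-0.75,0,1]],
  ],
)

```text
clock: 1.65
tool_pos: [0.3498, 0.2284, 0.2361]
orientation: [-1.023, 1.57, 0.633]
ft_force: [0.4, 0.1, -0.5]
gripper_width: 0.0941
```

>>> carry_out(
  commands=[
    [[0,0,0,0.5,-0.75,0,1],[0,0,0,0.5,-0.75,0,1],[0,0,0,0.5,-0.75,0,1],[0,0,0,0.5,-0.75,0,1],[0,0,0,0.5,-0.75,0,1]],
  ],
)

```text
clock: 2.28
tool_pos: [0.4498, 0.0783, 0.2361]
orientation: [-1.233, 1.57, 0.422]
ft_force: [0.8, -0.1, -0.2]
gripper_width: 0.0942
```

>>> carry_out(
  commands=[
    [[0,0,0,0.5,-0.75,0,1],[0,0,0,0.5,-0.75,0,1],[0,0,0,0.5,-0.75,0,1],[0,0,0,0.5,-0.75,0,1],[0,0,0,0.5,-0.75,0,1]],
  ],
)

```text
clock: 2.9
tool_pos: [0.5498, -0.0717, 0.236]
orientation: [-1.107, 1.57, 0.549]
ft_force: [0.0, 1.0, -0.1]
gripper_width: 0.094
```

>>> carry_out(
  commands=[
    [[0,0,0,0.5,-0.75,0,1],[0,0,0,0.5,-0.75,0,1],[0,0,0,0.5,-0.75,0,1],[0,0,0,0.25,-0.6,0,1],[0,0,0,0,0,0,1]],
  ],
)

```text
clock: 3.52
tool_pos: [0.6194, -0.1861, 0.2347]
orientation: [1.085, 1.569, 2.739]
ft_force: [-0.2, -0.3, -0.6]
gripper_width: 0.0941
```

```bash
cat >> h.py <<'E'
def st(cams=False):
    np.set_printoptions(precision=4,suppress=True)
    o=telemetry.observe(); M=R.from_euler('xyz',o["orientation"]).as_matrix()
    print("t",round(o["clock"],2),"pos",o["tool_pos"],"F",o["ft_force"],"w",round(o["gripper_width"],4)); print("q",o["joint_positions"]); print("toolx",M[:,0],"toolz",M[:,2],"jawyaw",np.arctan2(M[1,2],M[0,2]))
def save(n,out,box=None,f=1):
    im=grab_frame(n)[:,:,::-1]
    if box: im=im[box[1]:box[3],box[0]:box[2]]
    cv2.imwrite("pics/"+out,cv2.resize(im,None,fx=f,fy=f,interpolation=cv2.INTER_CUBIC))
E
python3 -c "
from h import *
st(); save('top','t1.png',(310,130,460,290),3.7); save('scene','s1.png',(140,180,300,380),3)"
```

```text
t 3.52 pos [ 0.6194 -0.1861  0.2347] F [-0.2453 -0.3399 -0.6325] w 0.0941
q [-0.3795  0.3058  1.0383  0.      1.7991 -2.0332]
toolx [-0.0015  0.0006 -1.    ] toolz [-0.0828  0.9966  0.0008] jawyaw 1.653685250809012
```

View pics/s1.png

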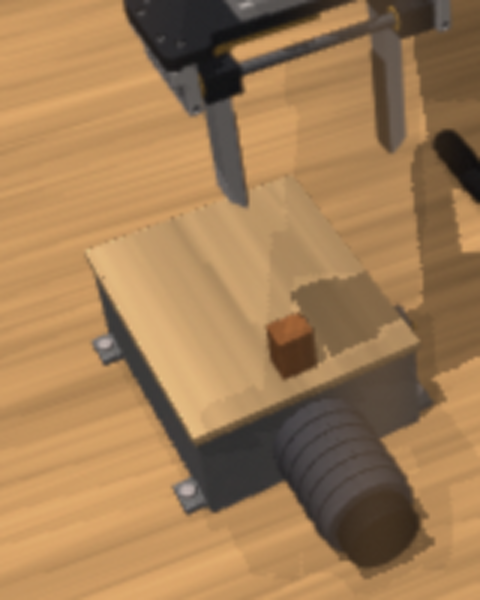

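>>> carry_out(
  commands=[
    [[0,0,0,0,-0.65,0,1],[0,0,0,0,0,-0.6,1],[0,0,0,0,0,-0.6,1],[0,0,0,0,0,0,1]],
  ],
)

```text
clock: 4.12
tool_pos: [0.6177, -0.2108, 0.1855]
orientation: [1.136, 1.566, 2.791]
ft_force: [-0.4, 0.6, 0.6]
gripper_width: 0.0939
```

```bash
python3 -c "
from h import *
st(); save('top','t2.png',(310,130,460,290),3.7); save('scene','s2.png',(140,180,320,360),3.3)"
```

```text
t 4.12 pos [ 0.6177 -0.2108  0.1855] F [-0.39    0.5518  0.5857] w 0.0939
q [-0.4155  0.3246  1.111  -0.0003  1.7108 -2.0713]
toolx [-0.0046  0.0017 -1.    ] toolz [-0.0848  0.9964  0.0021] jawyaw 1.6557079661629053
```

View pics/s2.png

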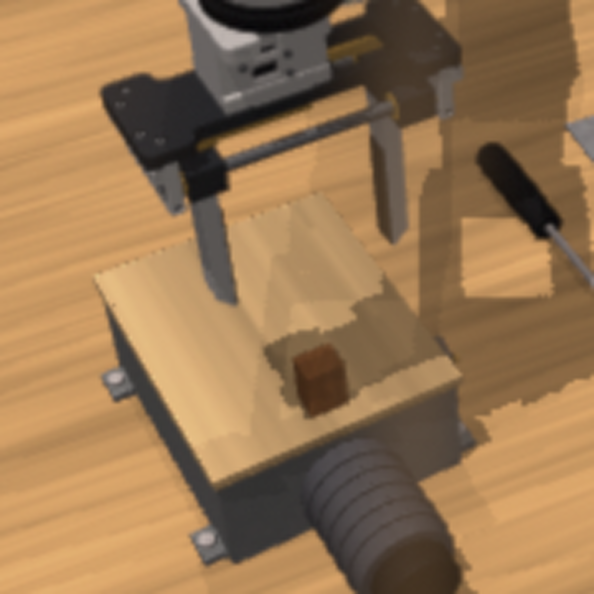

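View pics/t2.png

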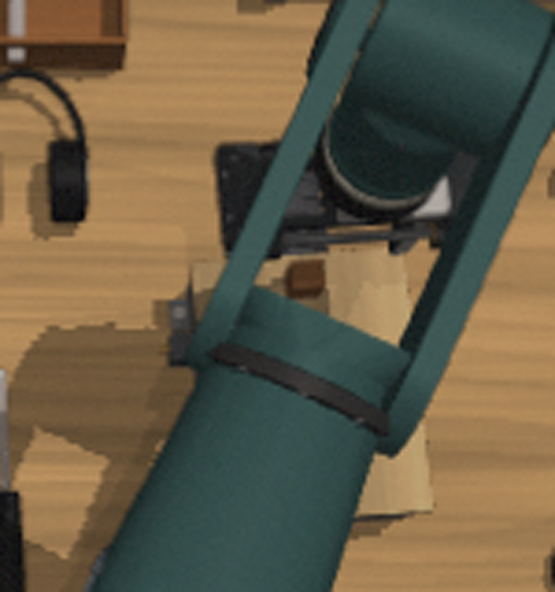

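```bash
python3 -c "
from h import *
c,s=np.cos(.0874),np.sin(.0874)
for z in (.084,.12): 
  for dx,dy in ((11,13),(11,-13),(-11,-13),(-11,13)):
    X=.078+dx/1e3;Y=dy/1e3
    p=proj('scene',[.5412+c*X-s*Y,-.2191+s*X+c*Y,z])[0]
    print(z,dx,dy,(p-[140,180])*3.3+1)
"
```

```text
0.084 11 13 [352.18845215 404.42113338]
0.084 11 -13 [313.23762407 420.95100434]
0.084 -11 -13 [298.03387053 397.9928642 ]
0.084 -11 13 [336.62947773 381.89480288]
0.12 11 13 [347.23662542 363.41049836]
0.12 11 -13 [307.3521666  379.90570424]
0.12 -11 -13 [291.88698691 356.97733653]
0.12 -11 13 [331.39852713 340.92282719]
```

The prediction matches the block within 1 px. Next I descend and close.

>>> carry_out(
  commands=[
    [[0,0,0,0,0,-0.6,1],[0,0,0,0,0,-0.6,1],[0,0,0,0,0,-0.6,1],[0,0,0,0,0,0,1],[0,0,0,0,0,0,-1]],
  ],
)

```text
clock: 4.85
tool_pos: [0.6202, -0.2111, 0.1182]
orientation: [-2.066, 1.567, -0.41]
ft_force: [-0.2, -0.1, 0.2]
gripper_width: 0.0874
```

>>> carry_out(
  commands=[
    [[0,0,0,0,0,0,-1],[0,0,0,0,0,0,-1],[0,0,0,0,0,0,-1],[0,0,0,0,0,0,-1],[0,0,0,0,0,0,-1]],
  ],
)

```text
clock: 5.48
tool_pos: [0.6192, -0.2106, 0.1158]
orientation: [0.637, 1.571, 2.293]
ft_force: [0.2, -0.3, 0.4]
gripper_width: 0.0376
```

```bash
python3 -c "
from h import *
st(); save('scene','s3.png',(140,180,320,360),3.3)"
```

```text
t 5.47 pos [ 0.6192 -0.2106  0.1158] F [ 0.1882 -0.2957  0.3998] w 0.0376
q [-0.4145  0.3443  1.2234  0.0001  1.574  -2.0705]
toolx [-0.0002  0.0002 -1.    ] toolz [-0.0851  0.9964  0.0002] jawyaw 1.6559936420612476
```

View pics/s3.png

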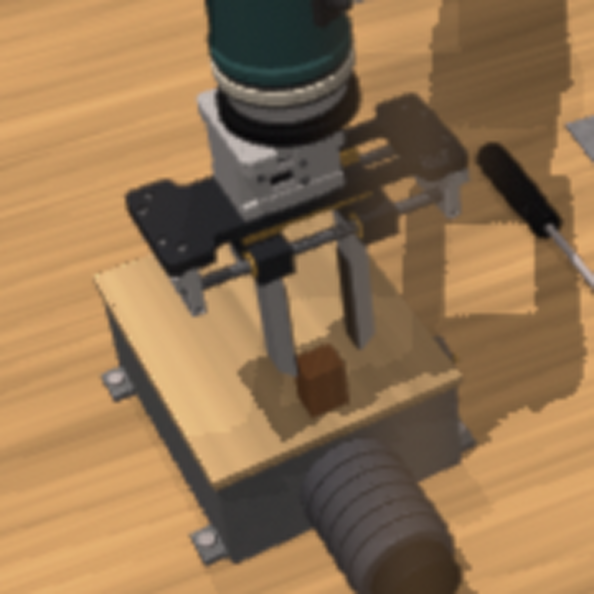

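```bash
python3 -c "
from h import *
for P in ([.6177,-.2108,.1665],[.6192,-.2106,.097],[.6192,-.2106,.1158],[.6192,-.2106,.194]): print((proj('scene',P)[0]-[140,180])*3.3+1)
save('scene','s4.png',(140,180,320,360),3.3)
save('scene','s4b.png',(190,230,280,320),6.5)
"
```

```text
[313.69313944 302.32334336]
[325.89583105 386.0199417 ]
[323.01514406 364.48818972]
[310.27880669 269.25346149]
```

View pics/s4b.png

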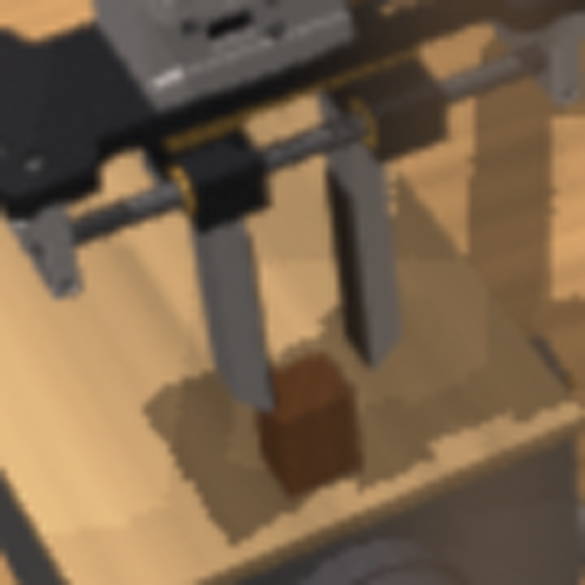

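```bash
python3 -c "
from h import *
for P in ([.149,.529,.1757],[.149,.529,.1947],[.149,.529,.2747]): print(proj('scene',P)[0],proj('top',P)[0])
im=cv2.imread('pics/scene0.png')[0:160,340:540]; cv2.imwrite('pics/a.png',cv2.resize(im,None,fx=3.8,fy=3.8))
im=cv2.imread('pics/top0.png')[320:480,0:200]; cv2.imwrite('pics/b.png',cv2.resize(im,None,fx=3.8,fy=3.8))
"
```

```text
[416.46127772  93.91000602] [103.91408214 374.35217119]
[417.27528193  87.88617858] [100.26010669 375.32968472]
[420.84686546  61.44784849] [ 83.47088191 379.80349724]
```

View pics/a.png

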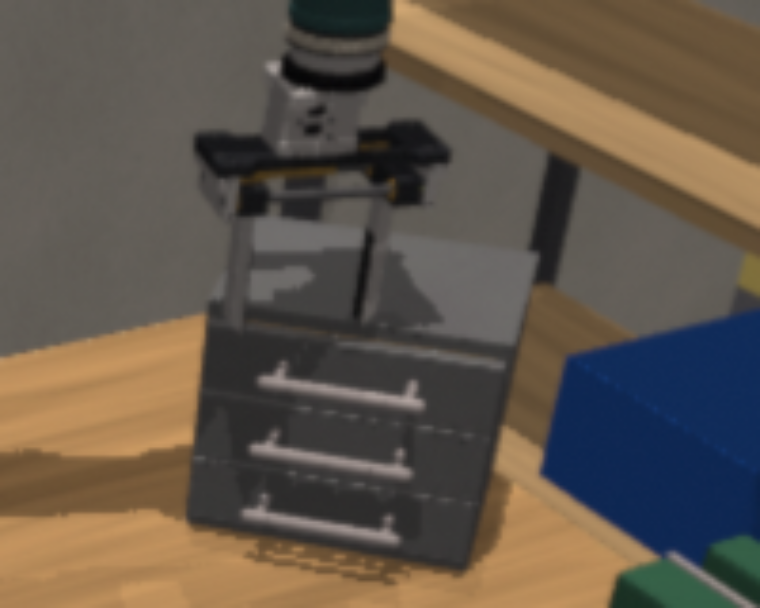

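View pics/b.png

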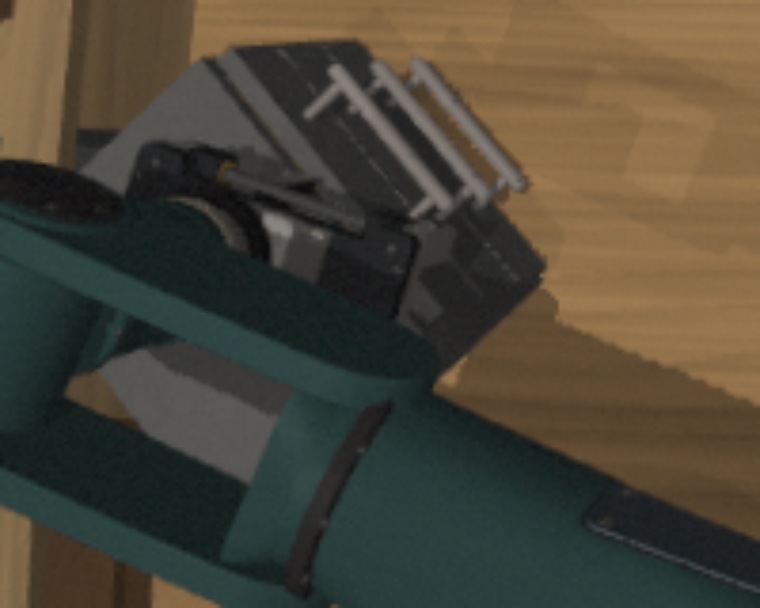

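The fingertips look about 25 mm higher in the image than telemetry implies, and the start frame shows the same offset. Closing is a harmless test: it either stops at 26 mm on the block or misses.

>>> carry_out(
  commands=[
    [[0,0,0,0,0,0,-1],[0,0,0,0,0,0,-1],[0,0,0,0,0,0,-1],[0,0,0,0,0,0,-1]],
  ],
)

```text
clock: 6.12
tool_pos: [0.6192, -0.2106, 0.1159]
orientation: [-0.191, 1.571, 1.465]
ft_force: [0.6, 0.1, 0.5]
gripper_width: 0.0004
```

```bash
python3 -c "
from h import *
st()
save('scene','s5b.png',(190,230,280,320),6.5)
"
```

```text
t 6.12 pos [ 0.6192 -0.2106  0.1159] F [0.627  0.1261 0.5158] w 0.0004
q [-0.4145  0.3442  1.2234  0.0001  1.574  -2.0705]
toolx [ 0.      0.0001 -1.    ] toolz [-0.0851  0.9964  0.0001] jawyaw 1.65600805046977
```

View pics/s5b.png

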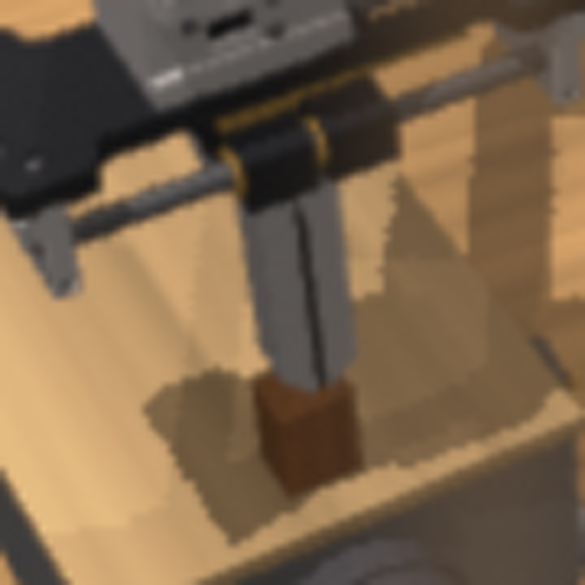

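It missed: the fingers closed to 0 and the tips sit just above the block top. Reported z is about 25 mm lower than the image shows. I'll touch the block top gently with closed fingers to measure the bias.

>>> carry_out(
  commands=[
    [[0,0,0,0,0,-0.04,-1],[0,0,0,0,0,-0.04,-1],[0,0,0,0,0,0,-1]],
  ],
)

```text
clock: 6.55
tool_pos: [0.6191, -0.2106, 0.1123]
orientation: [0.914, 1.57, 2.57]
ft_force: [1.1, 0.2, 0.2]
gripper_width: 0.0003
```

>>> carry_out(
  commands=[
    [[0,0,0,0,0,-0.04,-1],[0,0,0,0,0,0,-1]],
  ],
)

```text
clock: 6.8
tool_pos: [0.6192, -0.2106, 0.1109]
orientation: [0.792, 1.57, 2.448]
ft_force: [0.4, -1.0, 0.4]
gripper_width: 0.0006
```

>>> carry_out(
  commands=[
    [[0,0,0,0,0,-0.04,-1],[0,0,0,0,0,0,-1]],
  ],
)

```text
clock: 7.05
tool_pos: [0.6193, -0.2107, 0.1107]
orientation: [-2.015, 1.57, -0.359]
ft_force: [-2.1, 1.8, 4.7]
gripper_width: 0.0005
```

Contact is at reading z = 0.1107, where the tips touch the true block top at 0.120. So true z is about reading + 28 mm, and the grip needs a reading near 0.084. I'll open and go down.

>>> carry_out(
  commands=[
    [[0,0,0,0,0,0.25,0.2],[0,0,0,0,0,0,0.2],[0,0,0,0,0,0,0.2],[0,0,0,0,0,0,0.2],[0,0,0,0,0,0,0.2]],
  ],
)

```text
clock: 7.68
tool_pos: [0.6191, -0.2106, 0.1191]
orientation: [0.976, 1.57, 2.632]
ft_force: [-0.4, 0.3, -0.6]
gripper_width: 0.047
```

>>> carry_out(
  commands=[
    [[0,0,0,0,0,-0.2,0.2],[0,0,0,0,0,-0.35,0.2],[0,0,0,0,0,-0.35,0.2],[0,0,0,0,0,0,-1],[0,0,0,0,0,0,-1]],
  ],
)

```text
clock: 8.3
tool_pos: [0.6193, -0.2106, 0.0834]
orientation: [0.541, 1.571, 2.197]
ft_force: [0.6, 0.1, 1.0]
gripper_width: 0.0397
```

>>> carry_out(
  commands=[
    [[0,0,0,0,0,0,-1],[0,0,0,0,0,0,-1],[0,0,0,0,0,0,-1],[0,0,0,0,0,0,-1]],
  ],
)

```text
clock: 8.8
tool_pos: [0.6197, -0.2109, 0.0843]
orientation: [-2.081, 1.569, -0.425]
ft_force: [0.4, 0.2, 2.6]
gripper_width: 0.0258
```

```bash
python3 -c "
from h import *
st()
save('scene','s6b.png',(190,230,280,320),6.5)
"
```

```text
t 8.8 pos [ 0.6197 -0.2109  0.0843] F [0.428  0.2493 2.6331] w 0.0258
q [-0.4146  0.36    1.2664 -0.      1.5137 -2.0705]
toolx [ 0.0014 -0.0006 -1.    ] toolz [-0.085   0.9964 -0.0007] jawyaw 1.6558754797715416
```

View pics/s6b.png

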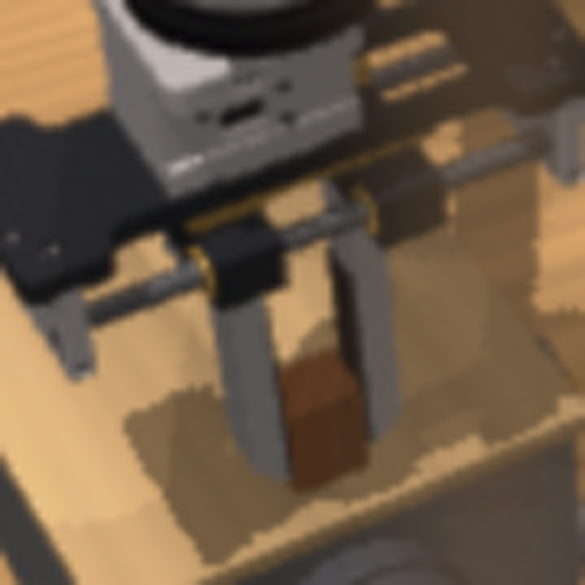

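The block is gripped (25.8 mm). Now I tip about the near rim by 0.25 rad.

>>> carry_out(
  commands=[
    [[0.03,-0.33,0,-0.04,0,0.22,-1],[0.03,-0.33,0,-0.05,0,0.22,-1],[0.03,-0.33,0,-0.055,0,0.22,-1],[0.03,-0.33,0,-0.06,-0.01,0.22,-1],[0.03,-0.33,0,-0.07,-0.01,0.21,-1]],
  ],
)

```text
clock: 9.48
tool_pos: [0.6082, -0.2112, 0.1272]
orientation: [-1.564, 1.321, 0.092]
ft_force: [0.7, -0.4, -0.6]
gripper_width: 0.0255
```

>>> carry_out(
  commands=[
    [[0,0,0,0,0,0,-1],[0,0,0,0,0,0,-1]],
  ],
)

```text
clock: 9.72
tool_pos: [0.6083, -0.2113, 0.1267]
orientation: [-1.564, 1.323, 0.092]
ft_force: [1.1, -1.4, 0.7]
gripper_width: 0.0258
```

```bash
python3 -c "
from h import *
st()
save('scene','s7.png',(140,180,320,360),3.3)
"
```

```text
t 9.72 pos [ 0.6083 -0.2113  0.1267] F [ 1.0671 -1.4072  0.6903] w 0.0258
q [-0.4995  0.1487  1.4622  0.1413  1.3261 -2.1757]
toolx [ 0.2441  0.0225 -0.9695] toolz [-0.0853  0.9964  0.0017] jawyaw 1.6562227434428847
```

View pics/s7.png

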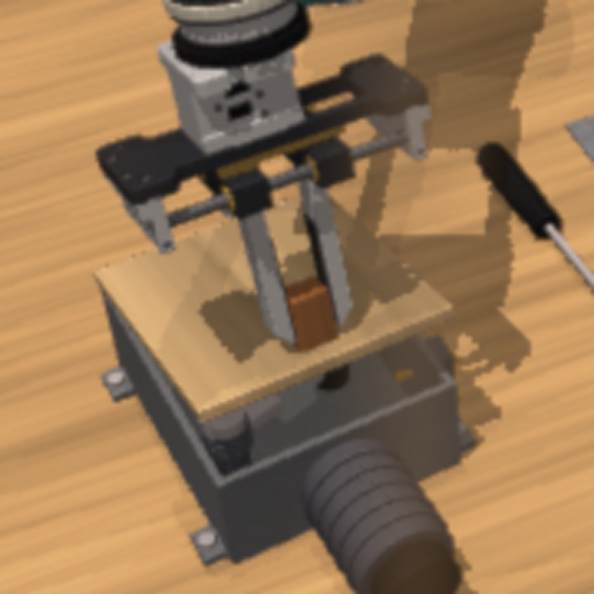

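The lid is tipped about 0.25 rad with its near edge on the rim. Next I lift it, level it and carry it.

>>> carry_out(
  commands=[
    [[0,0,0,0,0,0.4,-1],[0,0,0,0,0,0.5,-1],[0,0,0,0,0,0.5,-1],[-0.03,0.33,0,0,0,0.2,-1],[-0.03,0.33,0,0,0,0,-1]],
  ],
)

```text
clock: 10.4
tool_pos: [0.6086, -0.2116, 0.1932]
orientation: [-1.573, 1.422, 0.084]
ft_force: [0.3, -0.4, -0.9]
gripper_width: 0.0257
```

>>> carry_out(
  commands=[
    [[-0.03,0.33,0,0,0,0,-1],[-0.03,0.33,0,0,0,0,-1],[-0.03,0.33,0,0,0,0,-1],[0,0,0,0,0,0,-1]],
  ],
)

```text
clock: 10.9
tool_pos: [0.6091, -0.211, 0.1908]
orientation: [0.747, 1.57, 2.404]
ft_force: [-0.2, -0.5, -1.4]
gripper_width: 0.0256
```

```bash
python3 -c "
from h import *
st()
save('scene','s8.png',(120,120,360,360),2.5)
"
```

```text
t 10.9 pos [ 0.6091 -0.211   0.1908] F [-0.2301 -0.5243 -1.3521] w 0.0256
q [-0.4216  0.3018  1.1297  0.0003  1.711  -2.0785]
toolx [-0.0007  0.0006 -1.    ] toolz [-0.0861  0.9963  0.0007] jawyaw 1.6569687550659011
```

View pics/s8.png

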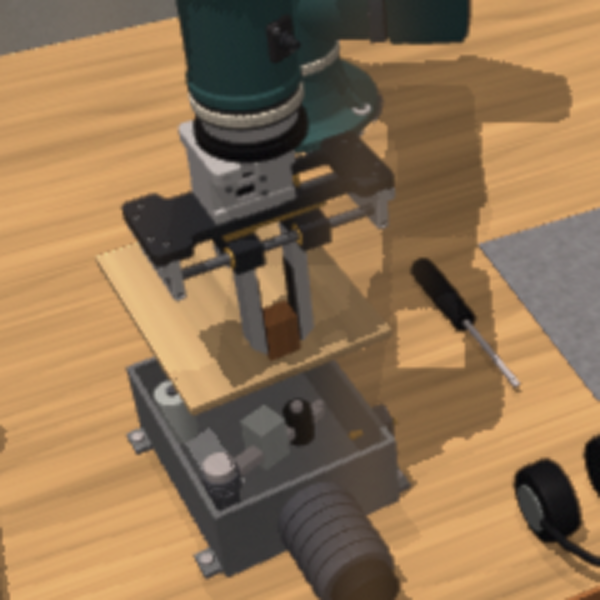

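>>> carry_out(
  commands=[
    [[0,0,-0.05,-0.1,0.6,0,-1],[0,0,-0.05,-0.1,0.8,0,-1],[0,0,-0.05,-0.12,0.85,0,-1],[0,0,-0.05,-0.12,0.85,0,-1],[0,0,-0.05,-0.12,0.85,0,-1]],
  ],
)

```text
clock: 11.58
tool_pos: [0.5853, -0.0525, 0.1916]
orientation: [-1.377, 1.57, 0.241]
ft_force: [0.4, 0.4, -0.8]
gripper_width: 0.0258
```

>>> carry_out(
  commands=[
    [[0,0,-0.05,-0.12,0.85,0,-1],[0,0,-0.05,-0.12,0.85,0,-1],[0,0,-0.05,-0.12,0.85,0,-1],[0,0,-0.05,-0.12,0.85,0,-1],[0,0,-0.05,-0.12,0.85,0,-1]],
  ],
)

```text
clock: 12.2
tool_pos: [0.5613, 0.1174, 0.1917]
orientation: [-1.267, 1.57, 0.313]
ft_force: [0.3, -0.4, -0.4]
gripper_width: 0.0255
```

>>> carry_out(
  commands=[
    [[0,0,-0.05,-0.1,0.8,0,-1],[0,0,0,-0.1,0.6,0,-1],[0,0,0,0,0.3,-0.3,-1],[0,0,0,0,0,-0.4,-1],[0,0,0,0,0,0,-1]],
  ],
)

```text
clock: 12.82
tool_pos: [0.5524, 0.1832, 0.16]
orientation: [1.886, 1.565, -2.824]
ft_force: [0.4, 0.6, -1.0]
gripper_width: 0.0255
```

```bash
python3 -c "
from h import *
st()
save('scene','s9.png',(240,100,480,340),2.5)
save('top','t9.png',(190,170,350,330),3.7)
"
```

```text
t 12.82 pos [0.5524 0.1832 0.16  ] F [ 0.3855  0.5577 -0.9709] w 0.0255
q [ 0.2232  0.1722  1.3469 -0.0005  1.628  -1.3493]
toolx [-0.0053 -0.0017 -1.    ] toolz [-0.0017  1.     -0.0017] jawyaw 1.5724745597424816
```

View pics/s9.png

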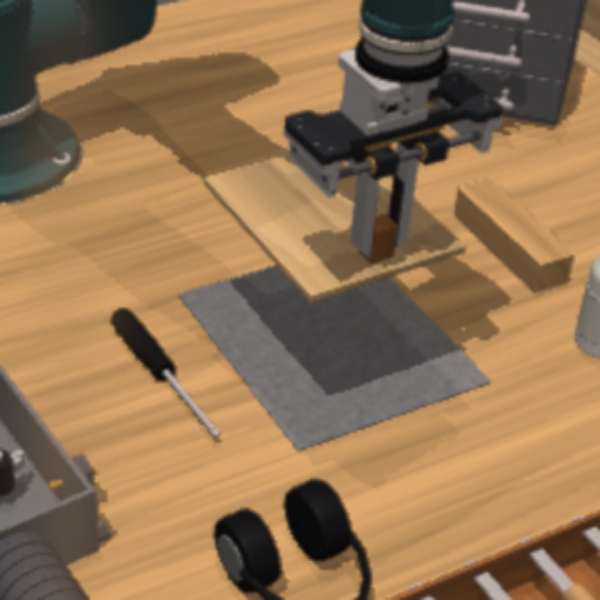

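View pics/t9.png

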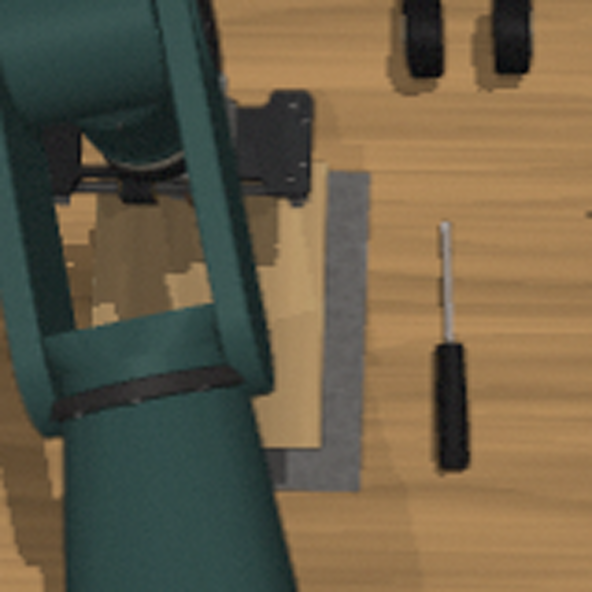

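The lid hangs level over the mat. I'll lower it.

>>> carry_out(
  commands=[
    [[0,0,0,0.05,0.18,-0.6,-1],[0,0,0,0,0,-0.8,-1],[0,0,0,0,0,-0.8,-1],[0,0,0,0,0,-0.5,-1],[0,0,0,0,0,-0.3,-1]],
  ],
)

```text
clock: 13.55
tool_pos: [0.5558, 0.191, 0.0423]
orientation: [1.879, 1.57, -2.832]
ft_force: [-0.6, -0.2, -2.9]
gripper_width: 0.0254
```

>>> carry_out(
  commands=[
    [[0,0,0,0,0,-0.15,-1],[0,0,0,0,0,0,-1]],
  ],
)

```text
clock: 13.8
tool_pos: [0.5562, 0.1917, 0.0375]
orientation: [-1.212, 1.57, 0.361]
ft_force: [0.3, -0.2, -1.0]
gripper_width: 0.0257
```

```bash
python3 -c "
from h import *
st()
save('scene','s10.png',(300,160,460,300),4)
"
```

```text
t 13.8 pos [0.5562 0.1917 0.0375] F [ 0.2558 -0.1603 -1.0471] w 0.0257
q [ 0.2355  0.2523  1.5007  0.0001  1.3879 -1.3378]
toolx [ 0.0007  0.0003 -1.    ] toolz [-0.0025  1.      0.0002] jawyaw 1.5732491054322777
```

View pics/s10.png

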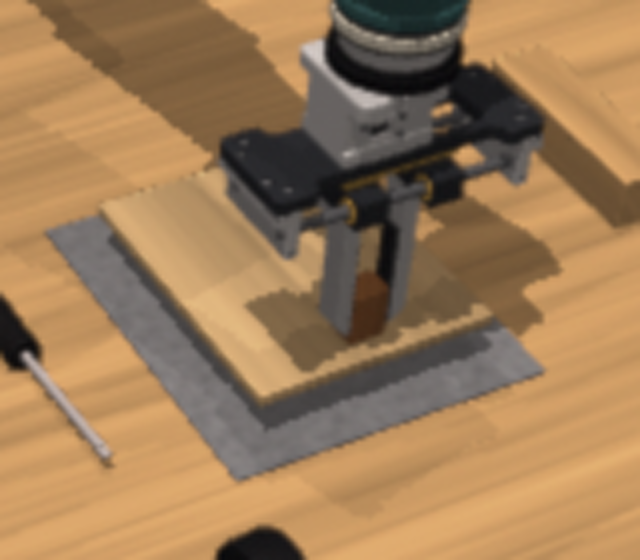

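Still about 16 mm up, and centred. I'll go down in small steps until it touches.

>>> carry_out(
  commands=[
    [[0,0,0,0,0,-0.15,-1],[0,0,0,0,0,-0.12,-1],[0,0,0,0,0,0,-1]],
  ],
)

```text
clock: 14.22
tool_pos: [0.5554, 0.1917, 0.0257]
orientation: [1.742, 1.57, -2.968]
ft_force: [0.3, 0.8, -2.0]
gripper_width: 0.0258
```

>>> carry_out(
  commands=[
    [[0,0,0,0,0,-0.08,-1],[0,0,0,0,0,0,-1]],
  ],
)

```text
clock: 14.48
tool_pos: [0.5557, 0.1917, 0.0228]
orientation: [1.666, 1.57, -3.043]
ft_force: [-0.1, 0.1, -0.9]
gripper_width: 0.0254
```

>>> carry_out(
  commands=[
    [[0,0,0,0,0,-0.05,-1],[0,0,0,0,0,0,-1]],
  ],
)

```text
clock: 14.72
tool_pos: [0.5561, 0.1918, 0.0213]
orientation: [-1.16, 1.57, 0.413]
ft_force: [-0.4, -0.2, -0.1]
gripper_width: 0.0256
```

>>> carry_out(
  commands=[
    [[0,0,0,0,0,-0.04,-1],[0,0,0,0,0,0,-1]],
  ],
)

```text
clock: 14.98
tool_pos: [0.5561, 0.1918, 0.0213]
orientation: [-1.407, 1.57, 0.167]
ft_force: [-2.1, -0.5, 5.5]
gripper_width: 0.0259
```

```bash
python3 -c "
from h import *
st()
save('scene','s11.png',(300,160,460,300),4)
"
```

```text
t 14.97 pos [0.5561 0.1918 0.0213] F [-2.1138 -0.5241  5.5312] w 0.0259
q [ 0.2359  0.2661  1.5181 -0.0001  1.3564 -1.3377]
toolx [ 0.001   0.0002 -1.    ] toolz [-0.0028  1.      0.0002] jawyaw 1.57357666473875
```

View pics/s11.png

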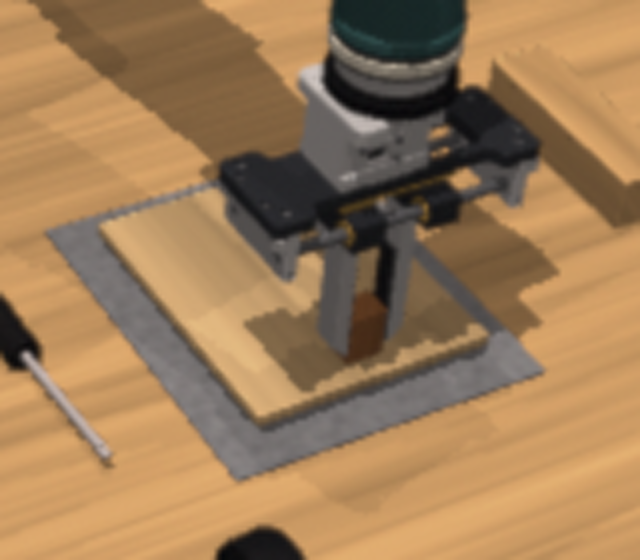

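The lid is down (+5.5 N, at the expected height). Release and retreat upward.

>>> carry_out(
  commands=[
    [[0,0,0,0,0,0.03,0.3],[0,0,0,0,0,0,0.3],[0,0,0,0,0,0,0.3],[0,0,0,0,0,0,0.3],[0,0,0,0,0,0,0.3]],
  ],
)

```text
clock: 15.65
tool_pos: [0.5558, 0.1918, 0.0205]
orientation: [1.499, 1.57, 3.073]
ft_force: [-0.7, -1.1, 1.3]
gripper_width: 0.0608
```

>>> carry_out(
  commands=[
    [[0,0,0,0,0,0.4,0.3],[0,0,0,0,0,0.8,0.3],[0,0,0,0,0,1,0.3],[0,0,0,0,0,1,-0.5],[0,0,0,0,0,1,-1]],
  ],
)

```text
clock: 16.27
tool_pos: [0.556, 0.1918, 0.1916]
orientation: [-1.292, 1.569, 0.281]
ft_force: [0.2, 0.4, 0.2]
gripper_width: 0.0444
```

```bash
python3 -c "
from h import *
st()
save('scene','s12.png',(300,120,500,300),3.3)
save('top','t12.png',(310,130,460,290),3.7); save('scene','s12h.png',(140,200,320,380),3.3)
"
```

```text
t 16.27 pos [0.556  0.1918 0.1916] F [0.2192 0.3651 0.2258] w 0.0444
q [ 0.2358  0.1716  1.2852  0.0001  1.6828 -1.3377]
toolx [ 0.0019  0.0006 -1.    ] toolz [-0.0028  1.      0.0005] jawyaw 1.5735525631937977
```

View pics/s12.png

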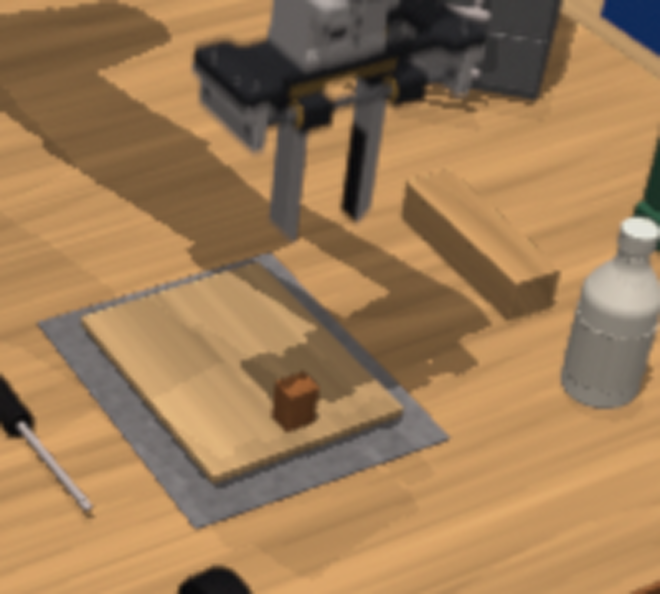

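View pics/t12.png

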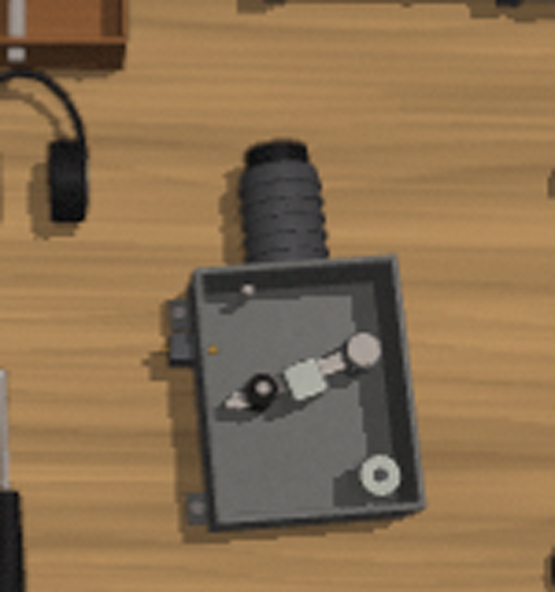

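View pics/s12h.png

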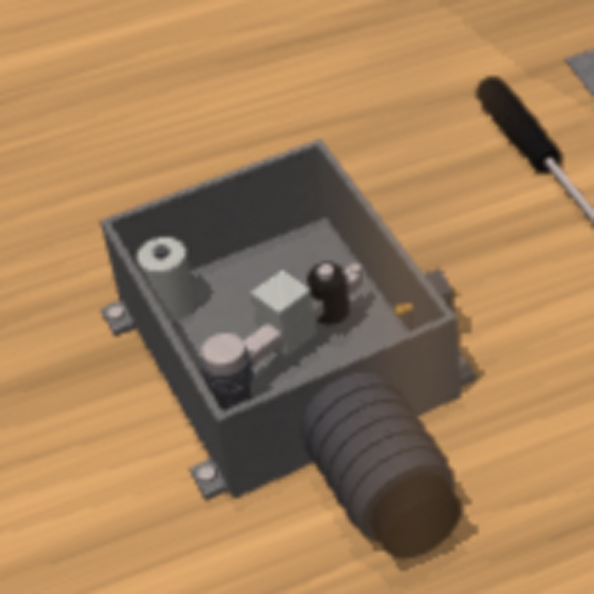

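The lid lies squarely on the mat, inside the border. The tub is open, with the lug at top zoom (305,380). I'll refit the housing from the rim and check the lug position.

```bash
python3 - <<'E'
from h import *
np.set_printoptions(precision=4,suppress=True)
a=unz([(194,270),(396,256),(425,507),(210,530)],3.7,310,130)
b=unz([(458,315),(220,418),(104,222),(321,142)],3.3,140,200)
for o in ({"top":a,"scene":b},{"top":a},{"scene":b}):
    r=fit(.2,.16,.075,o,(.54,-.22,.09)); print(r[0],r[1])
l=unz([(403,410),(216,476),(82,320),(268,262)],3.3,300,120)
print("lid",fit(.206,.166,.021,{"scene":l},(.48,.19,0))[:2])
x,y,w=fit(.2,.16,.075,{"top":a,"scene":b},(.54,-.22,.09))[0]
def W(X,Y): c,s=np.cos(w),np.sin(w); return x+c*X-s*Y,y+s*X+c*Y
def lug(th):
    le=.3-th; u=np.array([-np.sin(le),np.cos(le)]); n=np.array([np.cos(le),np.sin(le)])
    return np.array([.03,-.05])+.054*u-.02*n,u,n
f,u,n=lug(0)
for nm,z,off,sc in (("top",.062,[310,130],3.7),("scene",.062,[140,200],3.3)):
    for d in (-.014,.014): print(nm,"lug top edge",(proj(nm,[*W(*(f+d*u)),z])[0]-off)*sc)
    print("piv",(proj(nm,[*W(.03,-.05),.07])[0]-off)*sc,"roller",(proj(nm,[*W(-.07,-.052),.064])[0]-off)*sc)
for th in (0,.2,.35,.45,.57,.62):
    f,u,n=lug(th); t=f-.008*n
    print(th,"face",W(*f),"tcp",W(*t),"jawyaw",w+np.pi/2+.3-th)
E
```

```text
[ 0.5395 -0.2182  0.0892] 1.5266369981611092
[ 0.5385 -0.2181  0.0858] 1.2098319901978698
[ 0.5405 -0.2184  0.0916] 1.252411633601497
lid (array([ 0.4794,  0.1922, -0.0059]), np.float64(1.3296384746620902))
top lug top edge [325.3107 388.9197]
top lug top edge [292.2365 401.8873]
piv [364.1527 344.945 ] roller [379.2098 473.3715]
scene lug top edge [250.3272 288.4589]
scene lug top edge [283.1817 265.3704]
piv [220.6902 329.3921] roller [159.8    241.5413]
0 face (np.float64(0.534856651249231), np.float64(-0.22294268771428463)) tcp (np.float64(0.5274550109159307), np.float64(-0.22597842821315217)) jawyaw 1.960017074609694
0.2 face (np.float64(0.5440519234632979), np.float64(-0.21604012118681853)) tcp (np.float64(0.5361947146180511), np.float64(-0.21754487005695528)) jawyaw 1.7600170746096941
0.35 face (np.float64(0.551750003712741), np.float64(-0.21214015046881288)) tcp (np.float64(0.5437561559922628), np.float64(-0.21245383601487228)) jawyaw 1.610017074609694
0.45 face (np.float64(0.5571689895140316), np.float64(-0.21019928242550245)) tcp (np.float64(0.5491837614357418), np.float64(-0.2097133477203293)) jawyaw 1.5100170746096941
0.57 face (np.float64(0.5638869165440746), np.float64(-0.2085984753052735)) tcp (np.float64(0.5560172854648403), np.float64(-0.20716010585455896)) jawyaw 1.3900170746096943
0.62 face (np.float64(0.5667339855404229), np.float64(-0.20817130883817186)) tcp (np.float64(0.5589460779610763), np.float64(-0.2063414193509197)) jawyaw 1.340017074609694
```

The model agrees with both images: lug edge within 1 px, and the lid centre 3 mm from the mat's. Next I travel to behind the lug with the fingers shut.

>>> carry_out(
  commands=[
    [[0,0,0.05,-0.09,-0.6,0,-1],[0,0,0.05,-0.09,-0.9,0,-1],[0,0,0.05,-0.09,-0.9,0,-1],[0,0,0.05,-0.09,-0.9,0,-1],[0,0,0.05,-0.09,-0.9,0,-1]],
  ],
)

```text
clock: 17.05
tool_pos: [0.5367, 0.0227, 0.1871]
orientation: [1.434, 1.568, 3.045]
ft_force: [0.1, 1.0, 0.2]
gripper_width: 0.0003
```

>>> carry_out(
  commands=[
    [[0,0,0.05,-0.09,-0.9,0,-1],[0,0,0.05,-0.09,-0.9,0,-1],[0,0,0.05,-0.09,-0.9,0,-1],[0,0,0.05,-0.09,-0.9,0,-1],[0,0,0.05,-0.09,-0.9,0,-1]],
  ],
)

```text
clock: 17.68
tool_pos: [0.5188, -0.157, 0.187]
orientation: [1.05, 1.568, 2.699]
ft_force: [0.3, 0.1, 0.2]
gripper_width: 0.0006
```

>>> carry_out(
  commands=[
    [[0,0,0.05,-0.09,-0.9,0,-1],[0,0,0,-0.09,-0.6,0,-1],[0,0,0,0,-0.35,0,-1],[0,0,0,0,0,-0.5,-1],[0,0,0,0,0,-0.5,-1]],
  ],
)

```text
clock: 18.3
tool_pos: [0.5126, -0.2299, 0.1476]
orientation: [0.434, 1.57, 2.09]
ft_force: [0.8, 0.1, -0.2]
gripper_width: 0.0003
```

```bash
python3 -c "
from h import *
st()
save('scene','s13.png',(120,120,320,300),3.3)
o=telemetry.observe()['tool_pos'].copy(); o[2]+=.028-.019
print((proj('scene',o)[0]-[120,120])*3.3)
"
```

```text
t 18.3 pos [ 0.5126 -0.2299  0.1476] F [ 0.8115  0.0536 -0.2296] w 0.0003
q [-0.5228  0.1282  1.4215  0.0005  1.5928 -2.1789]
toolx [-0.0005  0.0008 -1.    ] toolz [-0.0852  0.9964  0.0009] jawyaw 1.6561173077348605
[294.8772 416.6391]
```

View pics/s13.png

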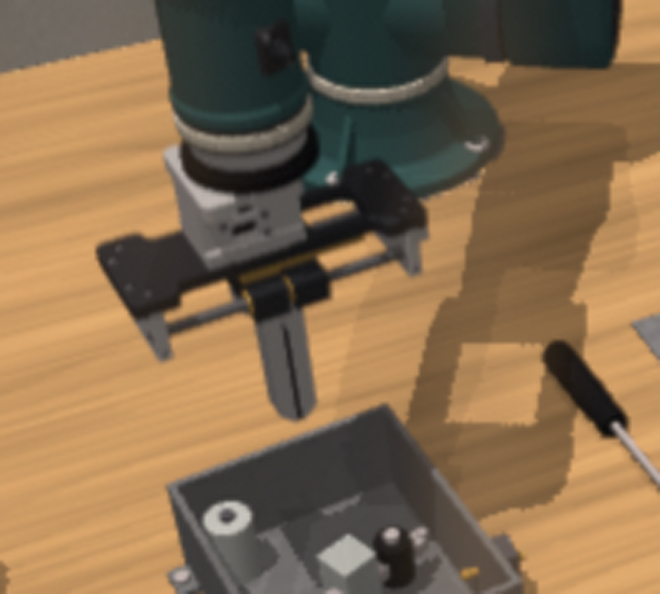

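The tip projection with the 28 mm correction matches to about 1 px. Descending in front of the lug.

>>> carry_out(
  commands=[
    [[0,0,0,0,0,-0.7,-1],[0,0,0,0,0,-0.7,-1],[0,0,0,0,0,-0.7,-1],[0,0,0,0,0,-0.6,-1],[0,0,0,0,0,-0.25,-1]],
  ],
)

```text
clock: 18.98
tool_pos: [0.5117, -0.2291, 0.0288]
orientation: [0.886, 1.567, 2.543]
ft_force: [0.4, -0.5, -0.2]
gripper_width: 0.0006
```

>>> carry_out(
  commands=[
    [[0,0,0,0,0,-0.2,-1],[0,0,0,0,0,0,-1]],
  ],
)

```text
clock: 19.23
tool_pos: [0.5128, -0.2301, 0.0228]
orientation: [-0.114, 1.571, 1.542]
ft_force: [-1.0, 0.2, 0.2]
gripper_width: 0.0005
```

```bash
python3 -c "
from h import *
st()
save('scene','s14.png',(140,180,300,340),3.7)
save('top','t14.png',(310,130,460,290),3.7)
"
```

```text
t 19.23 pos [ 0.5128 -0.2301  0.0228] F [-0.9661  0.1543  0.2499] w 0.0005
q [-0.5228  0.2109  1.5826  0.0001  1.3482 -2.1791]
toolx [ 0.      0.0002 -1.    ] toolz [-0.0853  0.9964  0.0002] jawyaw 1.6561896415774178
```

View pics/s14.png

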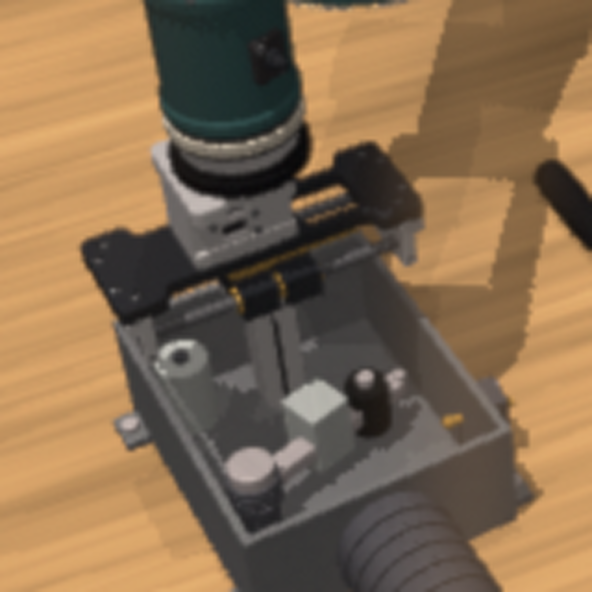

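>>> carry_out(
  commands=[
    [[0,0,0,0.15,0.07,0,-1],[0,0,0,0.15,0.08,0,-1],[0,0,0,0.15,0.09,0,-1],[0,0,-0.1,0.15,0.09,0,-1],[0,0,-0.2,0.1,0.07,0,-1]],
  ],
)

```text
clock: 19.95
tool_pos: [0.5402, -0.2149, 0.0231]
orientation: [2.311, 1.568, -2.362]
ft_force: [-5.2, -3.5, 3.0]
gripper_width: 0.0001
```

```bash
python3 -c "
from h import *
st()
save('scene','s15.png',(140,180,300,340),3.7)
"
```

```text
t 19.95 pos [ 0.5402 -0.2149  0.0231] F [-5.1845 -3.494   2.9732] w 0.0001
q [-0.4745  0.2517  1.5322 -0.0026  1.3586 -2.0843]
toolx [-0.0019 -0.0019 -1.    ] toolz [-0.0395  0.9992 -0.0018] jawyaw 1.6103168591695884
```

View pics/s15.png

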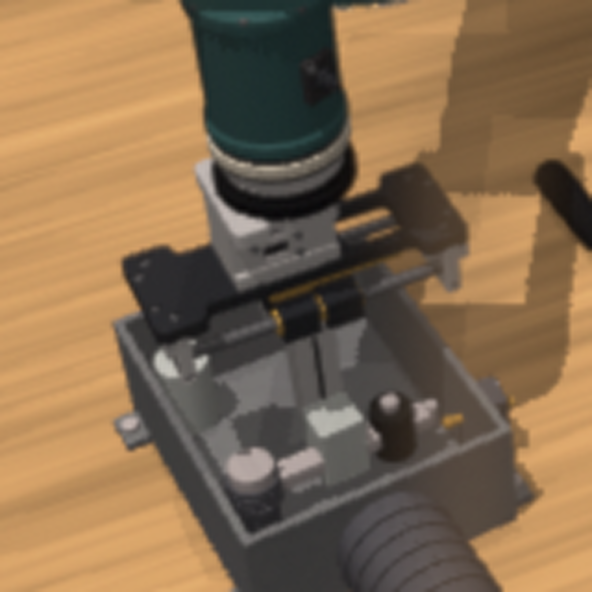

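The arm is moving with the finger (about 6 N, θ≈0.3). I'll keep going in small steps and watch for the click.

>>> carry_out(
  commands=[
    [[0,0,-0.15,0.07,0.03,0,-1],[0,0,-0.15,0.03,0.02,0,-1]],
  ],
)

```text
clock: 20.25
tool_pos: [0.5433, -0.2131, 0.023]
orientation: [2.021, 1.567, -2.697]
ft_force: [-9.0, -4.0, 5.6]
gripper_width: 0.0004
```

>>> carry_out(
  commands=[
    [[0,0,-0.15,0.05,0.02,0,-1],[0,0,-0.1,0.02,0.01,0,-1]],
  ],
)

```text
clock: 20.5
tool_pos: [0.5432, -0.2126, 0.023]
orientation: [1.867, 1.56, -2.888]
ft_force: [-15.1, -3.9, 9.4]
gripper_width: 0.0005
```

>>> carry_out(
  commands=[
    [[0,0,-0.15,0.05,0.02,0,-1],[0,0,-0.1,0.02,0.01,0,-1]],
  ],
)

```text
clock: 20.75
tool_pos: [0.5488, -0.2104, 0.023]
orientation: [1.922, 1.567, -2.871]
ft_force: [-6.5, -1.9, 3.7]
gripper_width: 0.0004
```

>>> carry_out(
  commands=[
    [[0,0,-0.15,0.05,0.02,0,-1],[0,0,-0.1,0.02,0.01,0,-1]],
  ],
)

```text
clock: 21.0
tool_pos: [0.5515, -0.2092, 0.0228]
orientation: [1.937, 1.567, -2.894]
ft_force: [-6.1, -2.0, 4.5]
gripper_width: 0.0003
```

It clicked: the force rose to about 16 N and then dropped to 6.5 N. I'll go on to about 0.57 rad.

>>> carry_out(
  commands=[
    [[0,0,-0.15,0.06,0.03,0,-1],[0,0,-0.15,0.06,0.02,0,-1],[0,0,0,0,0,0,-1],[0,0,0,0,0,0,-1]],
  ],
)

```text
clock: 21.5
tool_pos: [0.5551, -0.2074, 0.0225]
orientation: [1.91, 1.564, -2.965]
ft_force: [-9.3, -3.6, 4.2]
gripper_width: 0.0001
```

```bash
python3 - <<'E'
from h import *
st()
save('scene','s16.png',(140,200,300,360),3.7)
save('top','t16.png',(310,130,460,290),3.7)
x,y,w=.5395,-.2182,.0892
def W(X,Y): c,s=np.cos(w),np.sin(w); return x+c*X-s*Y,y+s*X+c*Y
for th in (.45,.5,.55,.6,.65):
    le=.3-th; p=np.array([.03,-.05])+.087*np.array([-np.sin(le),np.cos(le)])
    print(th,(proj('scene',[*W(*p),.060])[0]-[140,200])*3.7,(proj('top',[*W(*p),.060])[0]-[310,130])*3.7)
E
```

```text
t 21.5 pos [ 0.5551 -0.2074  0.0225] F [-9.2644 -3.5577  4.2045] w 0.0001
q [-0.4509  0.2789  1.4994 -0.0039  1.3685 -1.8582]
toolx [-0.0064 -0.0012 -1.    ] toolz [ 0.162   0.9868 -0.0022] jawyaw 1.4081076437422062
0.45 [398.973 337.902] [250.8599 339.1911]
0.5 [401.079 343.048] [251.2899 333.7766]
0.55 [402.825  348.3163] [251.9948 328.4036]
0.6 [404.2038 353.6956] [252.9724 323.0853]
0.65 [405.2092 359.1738] [254.2197 317.835 ]
```

View pics/s16.png

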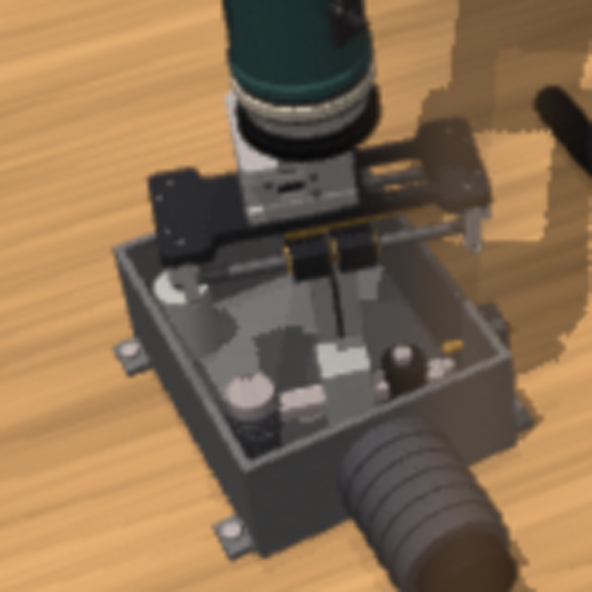

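View pics/t16.png

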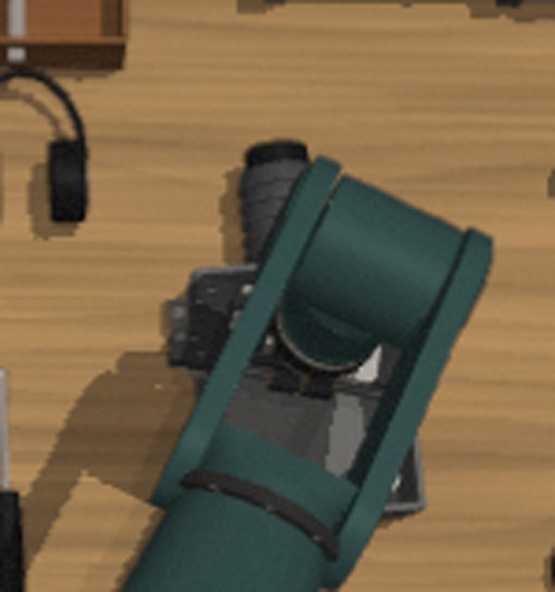

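The idler top at (402,352) matches θ≈0.57, within 0.46–0.69. One settling step and a final full check before hand-in.

>>> carry_out(
  commands=[
    [[0,0,0,0,0,0,-1],[0,0,0,0,0,0,-1],[0,0,0,0,0,0,-1],[0,0,0,0,0,0,-1]],
  ],
)

```text
clock: 22.1
tool_pos: [0.5551, -0.2075, 0.0225]
orientation: [1.915, 1.564, -2.96]
ft_force: [-8.9, -2.2, 4.1]
gripper_width: 0.0004
```

```bash
python3 -c "
from h import *
st()
save('scene','s17.png')
"
```

```text
t 22.1 pos [ 0.5551 -0.2075  0.0225] F [-8.8583 -2.2307  4.084 ] w 0.0004
q [-0.451   0.2789  1.4995 -0.0039  1.3684 -1.8582]
toolx [-0.0064 -0.0012 -1.    ] toolz [ 0.162   0.9868 -0.0022] jawyaw 1.4080843478844114
```

View pics/s17.png

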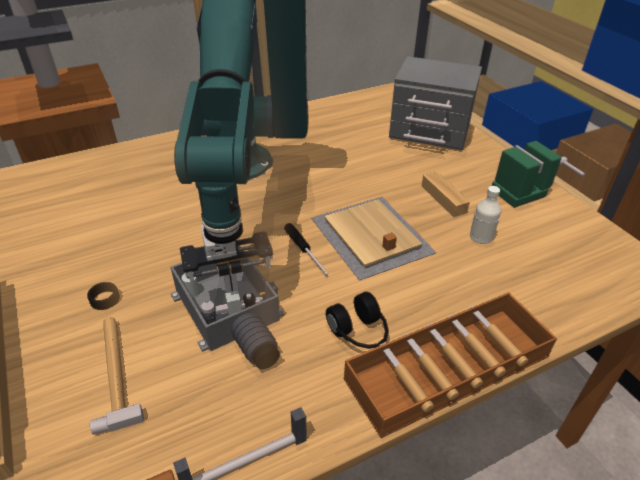

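The lid is flat on the mat at about (378,233), every other item is where it started, and the push is steady at about 9 N. Handing in.

```bash
python3 -c "
from h import *
print(job.sign_off())"
```

```text
the job is handed in; nothing more can be done
None
```

I handed the job in at about 22 s with every step done as asked. The hand-in gives no verdict.

- **Lid:** I tipped it about 0.25 rad by its grip block with the far edge still on the rim. I then lifted it off and laid it on the mat. A fit to the camera image puts its centre about 3 mm from the mat's centre, right side up and released.
- **Tensioner arm:** I pushed the lug with the closed fingers. The force rose to about 16 N, then dropped to about 6.5 N, which is the click. It is held there, with the force steady at about 9 N. The finger position and the idler roller in the image both put the arm at about 0.57 rad, inside the 0.46 to 0.69 range. I estimated this angle from geometry, as no joint reading was available.
- **Other items:** the last picture shows all of them where they started.

**Disagreement found:** the reported tool height read about 28 mm lower than the true height. The first grip attempt therefore closed on air above the block. I measured the offset by touching the block top, corrected for it, and confirmed it at the mat landing and in a later picture.

The final reading also shows an unexplained upward force of about 4 N on the tool, possibly friction on the lug.

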